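# Seat a punching cassette in the corner of its die bed and hold it there

### The arm

A 7-joint arm with a two-finger parallel gripper is mounted at the origin on the work surface. World frame = base frame: x ahead of the robot, y to its left, z up, the work surface at z = 0. Lengths are in m, angles in degrees, forces in N, time in s.
With the tool pointing down it reaches from about 0.4 to 0.85 m from the base axis. Payload 10.4 kg.
Tool frame: the origin (TCP) lies at the very end of the fingers, on their centre line; the grasp point (between the pads) lies 19 mm behind it; z points along the fingers, y is the direction in which the jaws open and shut (so a half turn about z gives the same grasp; the last joint's range is limited). The gripper opens to 87 mm and grips with 3 to 60 N. Pads are 19 mm wide; open, the fingers measure 117 mm over their backs; the gripper's body (75 mm by 190 mm) begins 51 mm behind the grasp point.
Start: joints at [66.543, 19.034, -3.707, 83.658, 1.238, 77.344, -5.071], TCP at [0.236, -0.579, 0.223] pointing down, gripper open.
Joint ranges: [-148.97, 148.97], [-28.65, 121.19], [-84.17, 76.75], [9.2, 138.47], [-72.65, 252.65], [3.7, 117.97], [-149.18, 149.18]. Speed limits (degrees/s): [127.2, 127.2, 159.86, 159.86, 180, 180, 180].

### API

Orientations are given as [roll, pitch, yaw] about the fixed x, y, z axes, in that order (R = Rz(yaw) Ry(pitch) Rx(roll)).
In Python, from workcell import move_pose, movel, movej, let_go, grasp, hold, solve_ik, get_image, Unreachable, sign_off, search_frame, regions_of, mark_of, read_time, read_joints, read_qvel, read_tau, read_tool_pos, read_ee_rot, read_force, read_wrist_torque, read_finger_gap gives the robot as it stands. The module is installed in compiled form; this text tells all that it offers. Calls block until the motion is done:
- move_pose(position, orientation): joint-space move of the TCP to a pose.
- movel(position, rot=None, feed=0.15, guard=None): straight line of the TCP; rot=None keeps the orientation; feed is the mean speed in m/s. With guard (N) it stops when the force on the tool has changed by that much, and returns True; else False.
- movej(angles): joint-space move.
- let_go() and grasp(f_grip=None): open the fingers fully, or close them until they stop; f_grip is the grip in N (None keeps the last).
- hold(seconds).
- solve_ik(position, orientation): joint angles nearest the present ones, or None.
- get_image(name): name is "side" or "top" or "wrist"; returns a dict with "frame" (480x640x3 uint8, red, green, blue), "depth" (480x640 float32, m along the optical axis (not along the pixel's ray), 0 where there is no reading), "mtx" (3x3 intrinsics, pixels), "D" ([k1, k2, p1, p2, k3] as OpenCV has them; the pictures are not rectified), "extrinsics" (4x4, takes a point from camera to world coordinates); the wrist camera has in their place "tool_from_camera" (4x4, takes a point from camera to tool coordinates, whose origin is the TCP and whose axes are the flange's). Camera axes: x right, y up, looking along -z (the intrinsics and any distortion apply to the point x, -y, -z); pixel columns grow to the right and rows downward; lengths in m; the calibration is good to about 2 mm. A picture is of the moment at which its call begins: read the wrist's pose just before it.
A pose or a line that the arm cannot do raises Unreachable and nothing moves.
- sign_off(): hands the job in, once; it reports no verdict.
Trained networks look in a picture, given as the dict that the camera call returned (one of the last four; its "shot" number tells which), for a name from the list of things; names that differ only in an ending like _2 or _b are one class to them, and where a whole thing is asked for, a point or a joint stands for the part that bears it (a point fixed in the world has none). Each returns a list of dicts, best first, with "conf" (0 to 1); they miss things now and then, are a little off and sometimes report something else, mostly with a low value. They report only what shows in the picture. A call takes as long as a camera call. They do not tell look-alikes from the thing itself.
- search_frame(picture, thing): "point" ([x, y, z] in m, in world coordinates, good to about 4 mm: the middle of the surface that is visible of it).
- regions_of(picture, thing): "region" (480x640 bool, what is visible of it).
- mark_of(picture, thing): "point" ([x, y, z] in m, in world coordinates, good to about 4 mm: a listed point, or the origin of a listed thing).
Readings, each from a call of its own:
- read_time(): time.
- read_joints(): joint angles.
- read_qvel(): joint speeds.
- read_tau(): joint torques, N m.
- read_tool_pos(): TCP position.
- read_ee_rot(): TCP orientation.
- read_force(): force on the tool from outside, world axes, zero at the start.
- read_wrist_torque(): the same for the moment, N m.
- read_finger_gap(): opening from 0.0 (shut) to 1.0 (fully open).
Only numpy, scipy, OpenCV 4.12 (cv2) and the standard library are available. Lean on these libraries where they do the work, as an engineer would, in place of code of your own. Each camera call takes 0.05 s, during which the arm holds its last target.

### The job

Pick up the long punching cassette by its black handle and set it flat on the die bed. Press it first against the back rail alone, then slide it along the rail until you feel the side stop, long side flush with the rail. Finish while still holding it pressed firmly against rail and stop at once, so that it can be clamped; do not let go, and leave the short cassette, the tape roll and the loupe alone.

Things in the scene. Friction and masses are not known exactly. Their poses are not given: they have to be found in the camera images.
- handle (a point): Long punching cassette, loose on the table, about 0.6 kg: steel slab 70 (its x) x 110 (its y) x 22 mm high, on top in the middle an upright black grip fin 16 mm thick (x), 80 long (y), 40 high. Point: centre of the fin, 42 mm above the underside, 20 above the slab's top. z up. It is alike when turned half round; either long side may face the rail.
- bed: Die bed, fixed on the table, at a position and yaw that vary: aluminium plate 200 mm (its x) by 300 mm (its y), 12 mm thick. Origin at the centre of its underside, on the table; its top is 12 mm up. Its +x side, away from the robot, carries the back rail; the side stop stands towards its +y end. Ground smooth and oiled, like the rail, the stop and the slab: steel slides on it easily (friction about 0.2).
- rail_face (a point): Back rail: fixed rigid steel bar along the bed's y, 290 mm long, 25 thick, 20 high above the bed's top. Point: middle of its working face, which looks to the bed's -x and lies 75 mm from the bed's origin along the bed's +x; half-way up (22 mm above the table). Axes parallel to the bed's.
- back_rail: The same back rail, whole; origin on the working face, at mid-length, at the level of the bed's top; axes parallel to the bed's.
- stop_face (a point): Side stop: fixed rigid steel block square to the rail, reaching 70 mm out from the rail's face, 22 mm wide (bed's y), 20 mm high above the bed's top plus a 4 mm screw head. Point: middle of its working face, which looks to the bed's -y, half-way up; 30 to 130 mm from the bed's origin along the bed's +y. Axes parallel to the bed's.
- side_stop: The same side stop, whole; origin at the corner where its working face meets the rail's face, at the level of the bed's top; axes parallel to the bed's. The seated cassette's vertical corner edge lies here.
- short_cassette: Bystander: a short spare cassette of the same build, slab 70 x 60 x 22 mm, grip fin 16 x 30 x 40 mm, 0.4 kg, beyond the work. Origin at the centre of its underside.
- tape_roll: Bystander: roll of clear tape lying flat, 76 mm across, 25 mm high. Origin at the centre of its underside.
- loupe: Bystander: black print loupe, 44 mm across, 42 mm high. Origin at the centre of its underside.
Mind the look-alikes: they are no part of the job. Leave any purple or yellow look-alike of the part that bears handle alone.

How it is judged (in metres and radians):
On the way, in this order (a step that is already met when the one before it is completed fails the run):
1. the cassette is lifted clear by the fingers, its underside more than 20 mm above the table (height (world z) of handle above 0.062 m and contact force between the fingers and cassette above 1 N), for 0.2 s.
2. lying flat on the bed, the cassette is pressed against the back rail (over 2 N) while it does not yet touch the side stop (z of handle in the frame of bed below 0.0575 m and angle between handle's own z axis and vertical below 0.06 rad and contact force between cassette and back_rail above 2 N and contact force between cassette and side_stop below 0.1 N), for 0.2 s.
At the end, for the whole second after the job is handed in: The fingers still hold the cassette (over 1 N); it lies flat on the bed (underside within 3.5 mm of the bed's top, tilted less than 0.06 rad), long side parallel to the rail within 0.035 rad, at rest, pressing on the back rail with over 2 N and on the side stop with over 2 N (z of handle in the frame of bed below 0.0575 m and angle between handle's own z axis and vertical below 0.06 rad and contact force between cassette and back_rail above 2 N and contact force between cassette and side_stop above 2 N and contact force between the fingers and cassette above 1 N and angle between the y axis of handle and the y axis of bed, either way round below 0.035 rad and linear speed of cassette below 0.01 m/s); the arm keeps its last pose, push and grip.
It fails at once if a bystander is moved more than 20 mm (distance of any of short_cassette, tape_roll, loupe from where it was at the start of the episode above 0.02 m).
It also fails if it takes over 46 s, if anything falls off the work surface, if the arm or the gripper's body presses on something with over 40 N, if the wrist force passes 120 N, or if a joint passes its speed limit or range.

## Working session

There is one attempt and no reset: what is moved stays moved. The work goes in short steps, each a Python script; the robot and the scene stay as the last script left them, time stands still between calls to the robot, and variables do not carry over. Pictures are saved under pics/ and viewed, and the job is handed in when it is done.

```bash
mkdir -p pics; python3 - <<'E'
from workcell import *
import cv2,pickle
for n in ("top","side"):
    p=get_image(n); cv2.imwrite(f"pics/{n}1.png",p["frame"][:,:,::-1]); pickle.dump(p,open(f"{n}1.pkl","wb"))
    print(n,p["mtx"].tolist(),p["D"],p["extrinsics"].round(3).tolist())
    for t in ("handle","bed","rail_face","stop_face","side_stop","short_cassette","tape_roll","loupe"):
        try: print(t,[(round(d["conf"],2),[round(float(v),3) for v in d["point"]]) for d in mark_of(p,t)[:4]])
        except Exception as e: print(t,e)
print(read_time(),read_tool_pos(),read_ee_rot(),read_force())
E
```

```text
top [[449.43730984736874, 0.0, 321.846940439502], [0.0, 449.43730984736874, 237.02280807273803], [0.0, 0.0, 1.0]] [0.0182235 0.        0.        0.        0.       ] [[-0.002, 0.998, -0.069, 0.537], [-1.0, -0.001, 0.011, -0.061], [0.011, 0.07, 0.998, 0.899], [0.0, 0.0, 0.0, 1.0]]
handle [(0.87, [0.565, -0.254, 0.045]), (0.83, [0.399, -0.28, 0.046]), (0.57, [0.58, -0.438, 0.04]), (0.42, [0.595, 0.269, 0.0])]
bed [(0.88, [0.541, 0.165, 0.0]), (0.63, [0.79, 0.182, -0.003])]
rail_face [(0.64, [0.616, 0.189, 0.02]), (0.21, [0.561, 0.257, 0.016])]
stop_face [(0.81, [0.56, 0.259, 0.012])]
side_stop [(0.71, [0.595, 0.265, 0.003])]
short_cassette [(0.83, [0.797, 0.032, -0.002])]
tape_roll [(0.82, [0.778, -0.136, -0.003])]
loupe [(0.62, [0.791, 0.179, -0.004]), (0.4, [0.562, -0.253, 0.041])]
side [[527.665129757941, 0.0, 312.62514860255783], [0.0, 527.665129757941, 243.84415238431944], [0.0, 0.0, 1.0]] [0.0430157 0.        0.        0.        0.       ] [[-0.91, 0.298, -0.289, 0.338], [-0.415, -0.636, 0.651, 0.538], [0.01, 0.712, 0.702, 0.707], [0.0, 0.0, 0.0, 1.0]]
handle [(0.93, [0.562, -0.254, 0.045]), (0.9, [0.579, -0.433, 0.043]), (0.67, [0.394, -0.285, 0.04])]
bed [(0.97, [0.546, 0.165, 0.005]), (0.23, [0.79, 0.186, -0.002])]
rail_face [(0.76, [0.619, 0.188, 0.025])]
stop_face [(0.97, [0.557, 0.26, 0.012]), (0.64, [0.787, 0.185, -0.002])]
side_stop [(0.83, [0.589, 0.27, -0.002]), (0.42, [0.616, 0.19, 0.014])]
short_cassette [(0.82, [0.793, 0.029, -0.002])]
tape_roll [(0.89, [0.775, -0.133, -0.001]), (0.62, [0.79, 0.181, -0.001])]
loupe [(0.56, [0.789, 0.185, 0.001])]
0.9 [ 0.23579997 -0.5788303   0.22259074] [ 1.79994280e+02 -1.39887548e-03  2.21641608e+01] [ 0.23393365  0.24697653 -0.22348759]
```

View pics/top1.png

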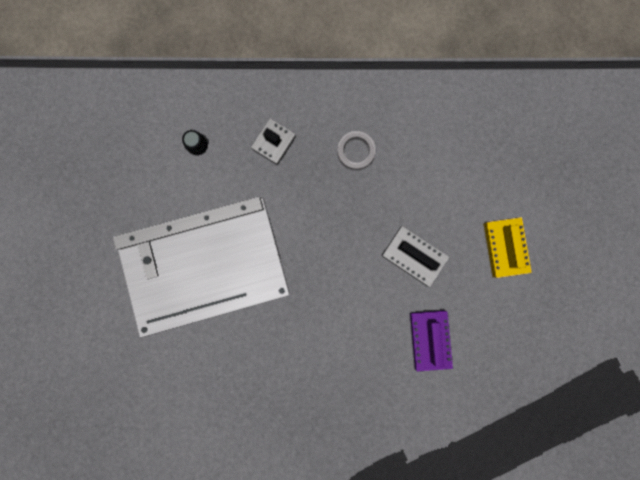

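View pics/side1.png

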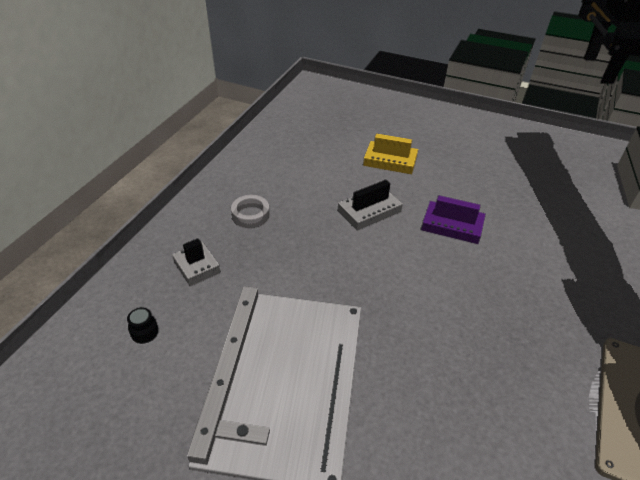

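Top picture: there are three candidates for the long cassette. The steel slab with a black fin is at (416,256), the yellow look-alike at (509,247) and the purple one at (431,340). The short cassette at (273,141) is a bystander. By the description it is the steel one at (416,256). The bed is at (200,267) with its rail along the upper edge and the stop at (148,260). Next I'll check a close crop and measure yaw.

```bash
cat > h.py <<'E'
import numpy as np,cv2
def world(p,uv,z=None):
    """pixels -> world; z given: intersect plane, else depth"""
    uv=np.asarray(uv,float).reshape(-1,2)
    n=cv2.undistortPoints(uv.reshape(-1,1,2),p["mtx"],np.asarray(p["D"])).reshape(-1,2)
    T=p["extrinsics"]
    d=np.c_[n[:,0],-n[:,1],-np.ones(len(n))]
    dw=d@T[:3,:3].T
    if z is not None: s=(z-T[2,3])/dw[:,2]
    else: s=p["depth"][uv[:,1].astype(int),uv[:,0].astype(int)]
    return T[:3,3]+dw*s[:,None]
def yaw_rect(xy):
    c,s,a=cv2.minAreaRect(xy.astype(np.float32)*1000)
    return np.array(c)/1000,np.array(s),a
E
python3 - <<'E'
from workcell import *
from h import *
out=[]
for n in("top","side"):
    p=get_image(n)
    V,U=np.mgrid[0:480,0:640]; uv=np.c_[U.ravel(),V.ravel()]
    W=world(p,uv).reshape(480,640,3); ok=p["depth"]>0
    f=p["frame"].astype(int)
    H=W[:,:,2]
    near=ok&(np.hypot(W[:,:,0]-.563,W[:,:,1]+.254)<.085)
    dark=f.max(2)<60
    fin=near&(H>.052)
    print(n,"fin",fin.sum(),H[fin].mean().round(4),yaw_rect(W[fin][:,:2]))
    x=W[fin][:,:2]; x0=x.mean(0); e=np.linalg.eigh(np.cov((x-x0).T))[1][:,1]; print(x0.round(4),np.degrees(np.arctan2(e[1],e[0])))
    sl=near&(H>.010)
    print(n,"all",yaw_rect(W[sl][:,:2]))
    nb=ok&(np.hypot(W[:,:,0]-.541,W[:,:,1]-.165)<.2)
    bt=nb&(H>.006)&(H<.018); m=cv2.morphologyEx(bt.astype(np.uint8),cv2.MORPH_OPEN,np.ones((5,5)))>0
    print(n,"bedtop",bt.sum(),yaw_rect(W[m&(np.hypot(W[:,:,0]-.541,W[:,:,1]-.165)<.2)][:,:2]), np.median(H[bt]))
    rt=nb&(H>.024)&(H<.042)
    print("rail+stop",rt.sum(),np.median(H[rt]),yaw_rect(W[rt][:,:2]))
    r=[d for d in regions_of(p,"back_rail")[:1]]
    if r:
        m=r[0]["region"]&ok; print("rail reg",r[0]["conf"],m.sum(),yaw_rect(W[m][:,:2]),np.median(H[m]))
    r=[d for d in regions_of(p,"side_stop")[:1]]
    if r:
        m=r[0]["region"]&ok; print("stop reg",r[0]["conf"],m.sum(),yaw_rect(W[m][:,:2]),np.median(H[m]))
    crop=p["frame"][:,:,::-1]
    a=crop[190:300,360:560] if n=="top" else crop[120:260,310:510]
    b=crop[185:345,100:300] if n=="top" else crop[280:480,180:380]
    out+=[cv2.resize(a,(400,int(a.shape[0]*2)),interpolation=2),cv2.resize(b,(400,int(b.shape[0]*2)),interpolation=2)]
h=600
cols=[]
im=np.zeros((600,800,3),np.uint8)
im[:out[0].shape[0],:400]=out[0]; im[230:230+out[1].shape[0],:400]=out[1][:370]
im[:out[2].shape[0],400:]=out[2]; k=min(600-290,out[3].shape[0]); im[290:290+k,400:]=out[3][:k]
cv2.imwrite("pics/crop1.png",im)
E
```

```text
top fin 399 0.0619 (array([ 0.56013983, -0.25314944]), array([81.25012207, 16.61743164]), 56.41655731201172)
[ 0.5603 -0.252 ] 56.43238828945703
top all (array([ 0.5603222 , -0.25334607]), array([111.32796478,  70.76366425]), 56.277801513671875)
top bedtop 13355 (array([0.52967511, 0.16163956]), array([175.53071594, 298.76190186]), 15.509336471557617) 0.012311588004837337
rail+stop 2164 0.032088030164538484 (array([0.60898779, 0.1834951 ]), array([ 68.75177765, 289.55984497]), 17.72368812561035)
rail reg 0.9 2293 (array([0.62860492, 0.19207506]), array([ 35.2927475 , 295.64273071]), 15.389936447143555) 0.031954065555824585
stop reg 0.91 474 (array([0.55319348, 0.27034964]), array([70.02363586, 27.62496948]), 15.961453437805176) 0.02006847543633644
side fin 349 0.0606 (array([ 0.56498126, -0.25042296]), array([81.01602173, 19.82658958]), 55.1408576965332)
[ 0.5637 -0.247 ] 55.66981170999242
side all (array([ 0.56362115, -0.25004846]), array([112.96233368,  73.00093079]), 55.70930480957031)
side bedtop 20898 (array([0.54478943, 0.16724196]), array([199.23527527, 302.03189087]), 15.520359992980957) 0.012802895575384499
rail+stop 3332 0.032668872514620195 (array([0.59730621, 0.18177278]), array([ 92.1943512 , 291.97949219]), 15.385993957519531)
rail reg 0.73 3689 (array([0.63721069, 0.17939911]), array([ 37.72139359, 317.72937012]), 15.727154731750488) 0.032463447272154
stop reg 0.84 972 (array([0.55713037, 0.27044376]), array([70.68901062, 28.2015152 ]), 12.877423286437988) 0.020671532810451698
```

View pics/crop1.png

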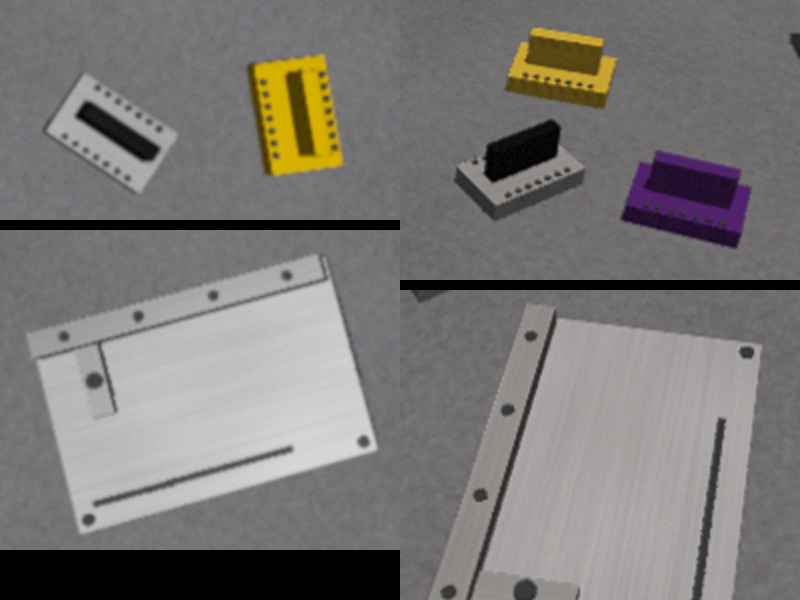

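The crop confirms the choice: plain steel slab with a black fin, slab 111×71 mm, fin 81×17 mm, fin top at z 0.062. The cassette is at (0.562,−0.251) with its fin at yaw about 56°. The bed is at (0.543,0.166), yaw 15.5°, and the stop face is at bed y of about 0.086. Next I'll check IK and reach above the handle.

```bash
cat >> h.py <<'E'
BED=np.array([.543,.166]); BY=np.radians(15.5)
bx=np.array([np.cos(BY),np.sin(BY)]); by=np.array([-np.sin(BY),np.cos(BY)])
def bed(x,y,z): return [*(BED+bx*x+by*y),z]
def inbed(p): d=np.asarray(p)[:2]-BED; return np.array([d@bx,d@by])
E
python3 - <<'E'
from workcell import *
from h import *
for a in(56,-124):
  for b in (105.5,-74.5):
    print(a,b)
    for P,y in ([.562,-.251,.16],a),([.562,-.251,.03],a),(bed(.02,-.01,.14),b),(bed(.04,.03,.042),b):
        q=solve_ik(P,[180,0,y]); print(None if q is None else np.round(q,0))
P=[.562,-.251,.14]
move_pose(P,[180,0,56])
tp=read_tool_pos();er=read_ee_rot(); p=get_image("wrist"); cv2.imwrite("pics/w1.png",p["frame"][:,:,::-1])
from scipy.spatial.transform import Rotation as R
T=np.eye(4);T[:3,:3]=R.from_euler("xyz",er,degrees=True).as_matrix();T[:3,3]=tp
p["extrinsics"]=T@p["tool_from_camera"]
V,U=np.mgrid[0:480,0:640]; W=world(p,np.c_[U.ravel(),V.ravel()]).reshape(480,640,3)
m=(p["depth"]>0)&(np.hypot(W[:,:,0]-.562,W[:,:,1]+.251)<.07)&(abs(W[:,:,2]-.062)<.008)
print(read_time(),tp,er,m.sum(),yaw_rect(W[m][:,:2]) if m.sum()>9 else 0,np.median(W[m][:,2]))
E
```

```text
56 105.5
[ 38.  22. -24.  89.   9.  71. -21.]
[ 39.  30. -24.  95.  14.  58. -24.]
[ 27.  31. -63.  93.  29.  73. -25.]
[ 19.  40. -59.  95.  37.  67. -33.]
56 -74.5
[ 38.  22. -24.  89.   9.  71. -21.]
[ 39.  30. -24.  95.  14.  58. -24.]
[ 35.  43. -80.  93.  43.  81. 146.]
[ 26.  49. -72.  94.  49.  73. 140.]
-124 105.5
[ 69.  39. -71.  87.  37.  81. 141.]
[ 69.  51. -72.  94.  51.  73. 134.]
[ 27.  31. -63.  93.  29.  73. -25.]
[ 19.  40. -59.  95.  37.  67. -33.]
-124 -74.5
[ 69.  39. -71.  87.  37.  81. 141.]
[ 69.  51. -72.  94.  51.  73. 134.]
[ 35.  43. -80.  93.  43.  81. 146.]
[ 26.  49. -72.  94.  49.  73. 140.]
2.9667 [ 0.56130301 -0.25306934  0.14017734] [1.79974150e+02 4.93466822e-02 5.58236614e+01] 2494 (array([ 0.56403998, -0.25179758]), array([80.27008057, 16.03005791]), 56.07435989379883) 0.061207172775875895
```

View pics/w1.png

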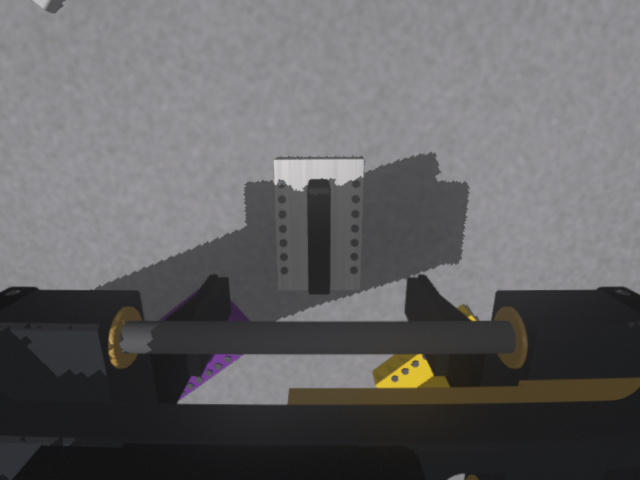

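The wrist view shows the steel cassette with its black fin at (319,237), centred and aligned between the open fingers. The purple and yellow look-alikes are off to the sides. The wrist measurement gives (0.564,−0.252) and yaw 56.1, which agrees. I'll grasp and lift.

```bash
python3 - <<'E'
from workcell import *
from h import *
print(movel([.563,-.252,.031],rot=[180,0,56.1],feed=.1,guard=8), read_tool_pos())
grasp(50); print(read_finger_gap())
movel([.563,-.252,.16],feed=.12); hold(.3)
print(read_time(),read_finger_gap(),read_force(),read_tool_pos())
p=get_image("side"); cv2.imwrite("pics/s2.png",p["frame"][:,:,::-1])
E
```

```text
False [ 0.56353896 -0.25218209  0.03179249]
0.17652942987002518
6.8833 0.17915961523733073 [-0.75292133 -0.55976988 -5.35630898] [ 0.56287763 -0.25193746  0.15964569]
```

View pics/s2.png

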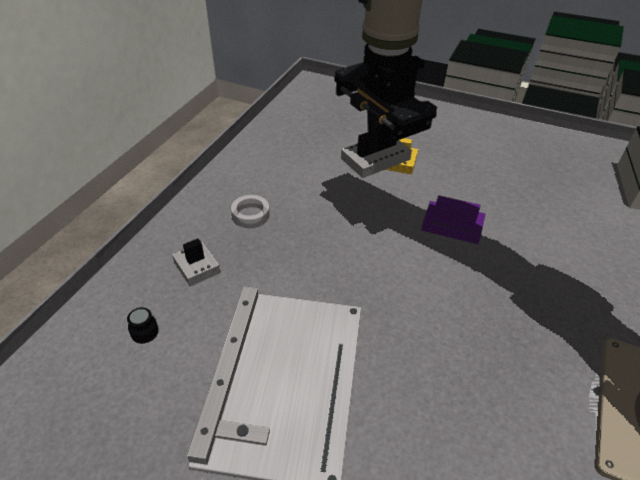

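The side view shows the cassette hanging level in the jaws at (377,155). The force reading shows −5.4 N, which fits 0.6 kg. Now I'll carry it over the bed and set it down, clear of both rail and stop.

```bash
python3 - <<'E'
from workcell import *
from h import *
move_pose(bed(.015,-.02,.12),[180,0,105.5]); hold(.2)
f0=read_force(); print(read_time(),f0,read_ee_rot(),inbed(read_tool_pos()))
movel(bed(.015,-.02,.052),feed=.1)
print(movel(bed(.015,-.02,.039),feed=.02,guard=3.5)); print(read_tool_pos(),read_force()); hold(.2)
print(read_time(),read_force(),read_wrist_torque(),read_tool_pos(),read_ee_rot(),inbed(read_tool_pos()))
p=get_image("top"); cv2.imwrite("pics/t3.png",p["frame"][:,:,::-1])
p=get_image("side"); cv2.imwrite("pics/s3.png",cv2.resize(p["frame"][230:480,130:450,::-1],(768,600)))
E
```

```text
8.6333 [-0.03978266  0.67687503 -6.11404203] [1.79997226e+02 2.12529544e-02 1.05373353e+02] [ 0.01512566 -0.02131546]
True
[0.56322754 0.15080746 0.04298862] [1.73028131 0.32689893 4.82371543]
10.1667 [1.23864659 0.1283585  6.31051182] [ 0.06728164 -0.2651274   0.01483154] [0.56320701 0.15078435 0.04298384] [1.79953702e+02 6.24448322e-03 1.05489903e+02] [ 0.01540589 -0.02006235]
```

View pics/s3.png

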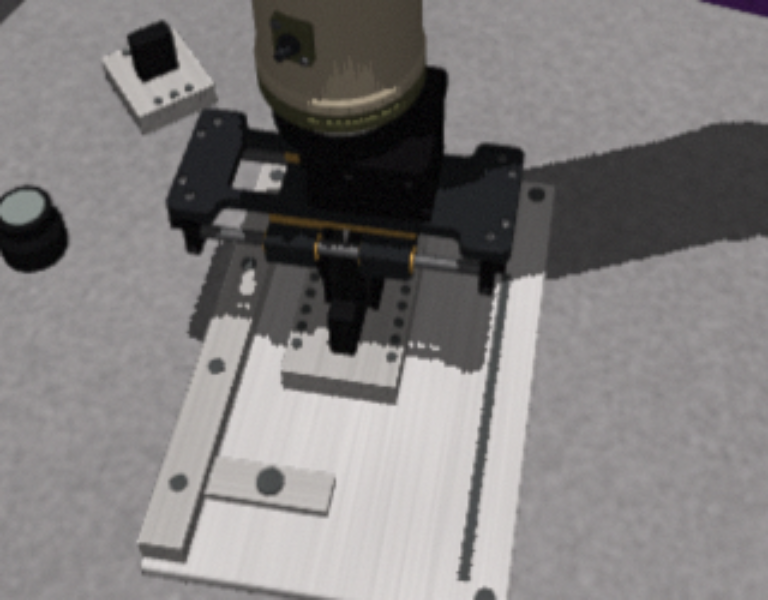

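View pics/t3.png

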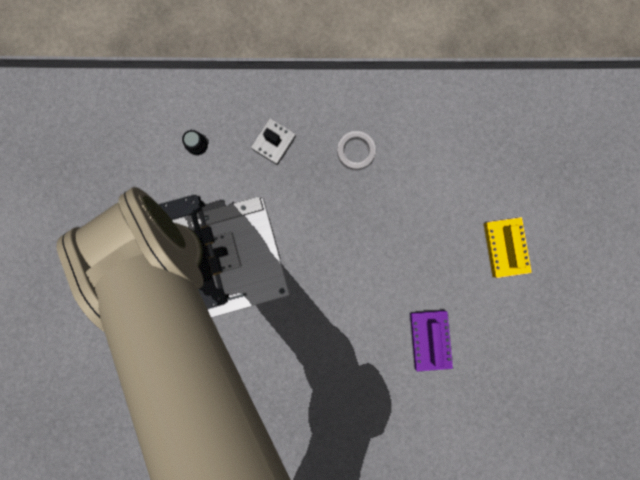

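The cassette lies flat on the bed, parallel to the rail, with clear gaps to the rail and the stop. The side crop shows the gap to the stop at about (270,430). Next I'll press it against the rail.

```bash
python3 - <<'E'
from workcell import *
from h import *
z=read_tool_pos()[2]
def rep(s):
    f=read_force(); print(s,round(read_time(),2),"F bed",(f[:2]@np.c_[bx,by]).round(2),f[2].round(2),"pos",inbed(read_tool_pos()).round(4),read_tool_pos()[2].round(4),read_ee_rot().round(2),"M",read_wrist_torque().round(2))
rep("0")
movel(bed(.03,-.02,z),rot=[180,0,105.5],feed=.04,guard=12); rep("near")
print(movel(bed(.055,-.02,z),feed=.01,guard=7)); rep("rail"); hold(.4); rep("rail held")
E
```

```text
0 10.27 F bed [0.86 0.9 ] 5.66 pos [ 0.0154 -0.02  ] 0.043 [179.95   0.   105.49] M [ 0.06 -0.27 -0.06]
near 10.82 F bed [ 1.8  -0.08] 0.02 pos [ 0.0304 -0.0199] 0.043 [ 1.7996e+02 -1.0000e-02  1.0550e+02] M [ 0.05 -0.31 -0.01]
True
rail 12.1 F bed [-1.66 -0.85] 5.25 pos [ 0.0412 -0.02  ] 0.043 [-179.95    0.    105.5 ] M [-0.17  0.08  0.01]
rail held 12.5 F bed [-0.92 -0.1 ] 4.2 pos [ 0.0412 -0.02  ] 0.043 [-179.96    0.    105.5 ] M [-0.09  0.03  0.06]
```

```bash
cat >> h.py <<'E'
from workcell import *
def avgf(n=6):
    F=[]
    for _ in range(n): hold(.02); F.append(read_force())
    f=np.mean(F,0); return np.r_[f[:2]@np.c_[bx,by],f[2]]
def rep(s):
    f=avgf(); P=read_tool_pos(); print(s,round(read_time(),2),"F",f.round(1),"pos",inbed(P).round(4),P[2].round(4),read_ee_rot().round(2),"M",read_wrist_torque().round(2)); return f
E
python3 - <<'E'
from h import *
z=read_tool_pos()[2]
x=.0412
for i in range(8):
    f=rep(x)
    if f[0]<-8: break
    x+=.0006; movel(bed(x,-.02,z),rot=[180,0,105.5],feed=.01)
hold(.3); rep("end")
E
```

```text
0.0412 12.6 F [-0.9 -0.2  4.6] pos [ 0.0412 -0.02  ] 0.043 [-179.97    0.    105.5 ] M [-0.04  0.05  0.02]
0.041800000000000004 12.99 F [-5.7 -0.2  6.9] pos [ 0.0412 -0.02  ] 0.043 [-1.7992e+02  2.0000e-02  1.0551e+02] M [-0.42  0.97  0.06]
0.04240000000000001 13.34 F [-8.9 -0.9  9.8] pos [ 0.0412 -0.02  ] 0.043 [-1.7985e+02  3.0000e-02  1.0551e+02] M [-0.61  1.6   0.09]
end 13.74 F [-9.1 -0.7  9.2] pos [ 0.0412 -0.02  ] 0.043 [-1.7985e+02  4.0000e-02  1.0551e+02] M [-0.62  1.57 -0.01]
```

Rail pressed at about 9 N with no yaw moment, so it is flush. Now slide along the rail until it reaches the stop.

```bash
python3 - <<'E'
from h import *
z=.0430-.0000
z=read_tool_pos()[2]
x=.0424; y=-.02
while y<.02:
    y+=.01; g=movel(bed(x,y,z),rot=[180,0,105.5],feed=.03,guard=14)
    f=rep((g,round(y,4),round(x,4)))
    if g: break
    if f[0]>-6: x+=.0005
    if f[0]<-13: x-=.0005
E
```

```text
(False, -0.01, 0.0424) 14.32 F [-9.2 -2.5 10.2] pos [ 0.0412 -0.0106] 0.0429 [-1.7984e+02  7.0000e-02  1.0549e+02] M [-0.91  1.59  0.03]
(False, 0.0, 0.0424) 14.91 F [-9.6 -2.1  9.8] pos [ 0.0412 -0.0005] 0.043 [-1.7984e+02  7.0000e-02  1.0549e+02] M [-0.88  1.63  0.09]
(False, 0.01, 0.0424) 15.49 F [-9.5 -2.2  9.8] pos [0.0412 0.0095] 0.043 [-1.7984e+02  7.0000e-02  1.0550e+02] M [-0.96  1.65  0.04]
(False, 0.02, 0.0424) 16.07 F [-9.3 -2.4 10.1] pos [0.0412 0.0195] 0.043 [-1.7984e+02  7.0000e-02  1.0549e+02] M [-0.95  1.64  0.01]
```

```bash
python3 - <<'E'
from h import *
z=.043
x=.0424; y=.02; st=.0025
for i in range(30):
    y+=st; g=movel(bed(x,y,z),rot=[180,0,105.5],feed=.015)
    f=rep((round(y,4),round(x,4)))
    if f[1]<-4: st=.0006
    if f[1]<-10.5: break
    if y>.05: break
E
```

```text
(0.0225, 0.0424) 16.49 F [-9.6 -4.1 10.5] pos [0.0412 0.0214] 0.043 [-1.7983e+02  1.1000e-01  1.0547e+02] M [-1.26  1.59  0.12]
(0.0231, 0.0424) 16.84 F [-10.   -4.9  10.9] pos [0.0412 0.0217] 0.043 [-1.7983e+02  1.3000e-01  1.0545e+02] M [-1.45  1.62  0.12]
(0.0237, 0.0424) 17.19 F [-10.2  -4.9  10.7] pos [0.0412 0.0222] 0.043 [-1.7983e+02  1.4000e-01  1.0545e+02] M [-1.51  1.65  0.04]
(0.0243, 0.0424) 17.54 F [-10.1  -5.2  10.6] pos [0.0412 0.0228] 0.043 [-1.7983e+02  1.4000e-01  1.0545e+02] M [-1.51  1.64  0.14]
(0.0249, 0.0424) 17.89 F [-10.3  -5.   11.1] pos [0.0412 0.0234] 0.043 [-1.7983e+02  1.4000e-01  1.0545e+02] M [-1.53  1.56  0.14]
(0.0255, 0.0424) 18.24 F [-10.1  -5.1  11. ] pos [0.0412 0.024 ] 0.043 [-1.7983e+02  1.4000e-01  1.0545e+02] M [-1.52  1.57  0.06]
(0.0261, 0.0424) 18.59 F [-9.7 -4.9 11.1] pos [0.0412 0.0246] 0.043 [-1.7983e+02  1.4000e-01  1.0545e+02] M [-1.52  1.6   0.12]
(0.0267, 0.0424) 18.94 F [-10.   -5.2  11.3] pos [0.0412 0.0252] 0.043 [-1.7983e+02  1.4000e-01  1.0545e+02] M [-1.54  1.57  0.07]
(0.0273, 0.0424) 19.29 F [-9.8 -5.2 11.1] pos [0.0412 0.02
[... 1018 characters left out ...]
  11.3] pos [0.0412 0.0306] 0.043 [-1.7983e+02  1.4000e-01  1.0546e+02] M [-1.5   1.57  0.08]
(0.0327, 0.0424) 22.44 F [-10.3  -5.3  11.1] pos [0.0412 0.0312] 0.043 [-1.7983e+02  1.5000e-01  1.0546e+02] M [-1.51  1.65  0.1 ]
(0.0333, 0.0424) 22.79 F [-10.2  -7.1  11.8] pos [0.0412 0.0311] 0.043 [-179.82    0.19  105.43] M [-1.86  1.6   0.13]
(0.0339, 0.0424) 23.14 F [-11.   -8.5  12.5] pos [0.0412 0.0312] 0.043 [-179.82    0.23  105.4 ] M [-2.23  1.6   0.05]
(0.0345, 0.0424) 23.49 F [-11.  -10.3  13.3] pos [0.0412 0.0312] 0.043 [-179.81    0.27  105.38] M [-2.56  1.62  0.15]
(0.0351, 0.0424) 23.84 F [-11.6 -11.5  14.1] pos [0.0412 0.0312] 0.043 [-179.8     0.31  105.35] M [-2.85  1.56  0.17]
```

The y force rose at y = 0.0312 and motion stopped there, which matches the predicted seat at 0.031. Sliding friction before that was about 5 N, so I'll check that it is really seated and not slipping in the grip.

```bash
python3 - <<'E'
from h import *
from scipy.spatial.transform import Rotation as R
print(read_finger_gap())
p=get_image("side"); im1=cv2.resize(p["frame"][280:480,130:400,::-1],(400,296),interpolation=2)
tp=read_tool_pos();er=read_ee_rot(); w=get_image("wrist"); im2=cv2.resize(w["frame"][:,:,::-1],(400,300))
cv2.imwrite("pics/c4.png",np.vstack([cv2.resize(p["frame"][300:480,150:390,::-1],(400,300),interpolation=2),im2]))
print(rep("now"))
E
```

```text
0.17502836862663634
now 24.04 F [-11.4 -11.4  13.6] pos [0.0412 0.0312] 0.043 [-179.8     0.31  105.36] M [-2.9   1.54  0.15]
[-11.37846899 -11.42443963  13.59447813]
```

View pics/c4.png

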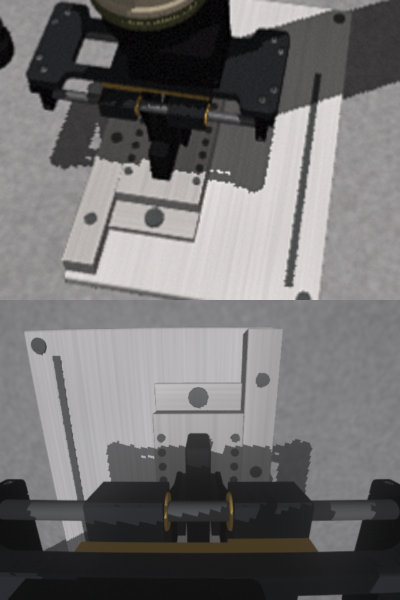

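```bash
python3 - <<'E'
from h import *
w=get_image("wrist"); cv2.imwrite("pics/c5.png",cv2.resize(w["frame"][110:260,220:450,::-1],(782,510),interpolation=2))
E
```

```text
(no output)
```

View pics/c5.png

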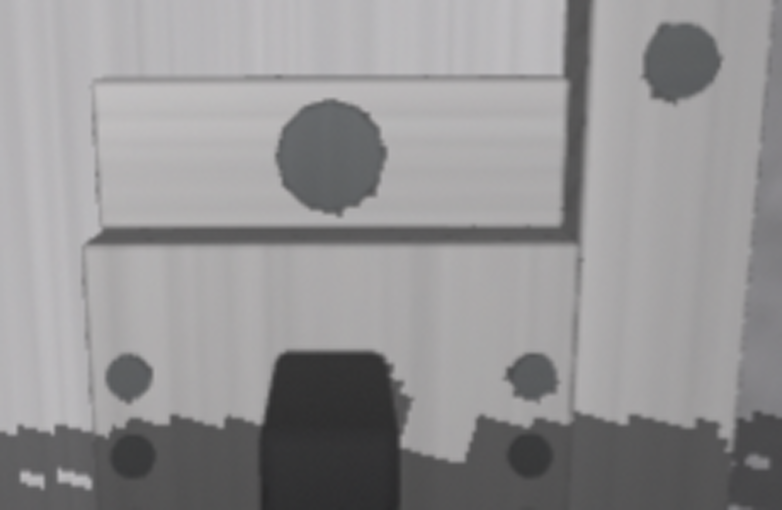

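The close wrist crop shows the slab's long side tight on the rail, at the line near x≈578. Its end edge is parallel to the stop, and the thin dark strip at y≈236 is about the slab's 2 mm overhang above the stop. Friction could carry at most about 6 N of the 11.4 N, so the stop takes at least 5 N. I'll add a little margin and hand in.

```bash
python3 - <<'E'
from h import *
movel(bed(.0428,.0363,.043),rot=[180,0,105.5],feed=.01); rep("press"); hold(1.0); rep("held"); print(read_finger_gap(),np.abs(read_qvel()).max())
sign_off(); print(read_time())
E
```

```text
press 24.47 F [-14.5 -15.2  17. ] pos [0.0412 0.0312] 0.043 [-179.74    0.4   105.31] M [-3.66  1.98  0.17]
held 25.57 F [-14.8 -15.3  17.2] pos [0.0412 0.0312] 0.043 [-179.74    0.4   105.31] M [-3.74  2.    0.22]
0.18046968504404115 0.054847701154745715
the job is handed in; nothing more can be done
the job is handed in; nothing more can be done
```

I picked up the steel long cassette by its black fin and set it flat on the bed. I pressed it against the back rail alone at about 9 N, slid it along to the side stop, and handed the job in at about 25.6 s while still holding it.

**Last checks:**
- **Force:** at the wrist, the push was about 15 N toward the rail and 15 N toward the stop, steady over 1 s. Even with friction taking its share, the rail and stop should each carry well over 2 N, though I have no direct reading of either.
- **Position:** the tool stood still at bed coordinates (0.0412, 0.0312), against a predicted seat of (0.040, 0.031).
- **Alignment:** tool yaw was within 0.2° of the measured bed yaw, and tilt was about 0.4°. Both are well inside the limits.
- **Grip:** the finger gap never left the closed-on-fin value.

**Checks that were less clear:**
- **Friction:** over the last 10 mm of the slide it read about 5 N, up from about 2 N before. I put this down to the slower steps; the finger gap showed no sign of slipping.
- **Wrist picture:** it showed a thin dark strip where the slab meets the stop. I took this for the slab's 2 mm overhang above the stop, because the force there rose with no further movement.

I did not touch the bystanders or the coloured look-alikes. I did not re-measure where they stood at the end.

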